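# Balance the ink roller on its saddle rest

## Robot

A 6-joint arm with a two-finger parallel gripper is mounted at the origin on the work surface. World frame = base frame: x ahead of the robot, y to its left, z up, the work surface at z = 0. Lengths are in m, angles in degrees, forces in N, time in s.
With the tool pointing down it reaches from about 0.35 to 0.875 m from the base axis. Payload 4.2 kg.
Tool frame: the origin (TCP) lies at the very end of the fingers, on their centre line; the grasp point (between the pads) lies 19 mm behind it; z points along the fingers, y is the line along which they close (so a half turn about z gives the same grasp; the last joint's range is limited). The gripper opens to 87 mm and grips with 3 to 60 N. Pads are 19 mm wide; open, the fingers measure 117 mm over their backs; the gripper's body (75 mm by 190 mm) begins 51 mm behind the grasp point.
Start: joints at [89.76, 22.042, 0.453, 0, -68.411, -14.817], TCP at [0.162, 0.604, 0.223] pointing down, gripper open.
Joint ranges: [-179.83, 179.83], [-69.29, 118.12], [-61.27, 80.66], [-181.25, 117.63], [-171.15, -9.14], [-177.46, 177.46]. Speed limits (degrees/s): [159.86, 159.86, 180, 180, 180, 180].

## Interface

Orientations are given as a 3x3 rotation matrix whose columns are the frame's x, y, z axes.
In Python, from station import sense, optics, r gives the robot as it stands. The module is installed in compiled form; this text tells all that it offers.
- The arm moves only by the shell command python3 -m pendant 'ROWS' [OPENING]. ROWS is JSON, a list that holds one entry, the list of rows, each a list of 4 numbers: the shift along the tool's x, y, z normalised to -1 to 1, where 1 is 100 mm, then the turn about the tool's z normalised to -1 to 1, where 1 is 2 rad. A call has 1 to 8 rows; each row is the pose to reach, as a shift and turn from the pose commanded when the call began, along the tool's axes at that moment; what a row does not reach only later rows make up. A row lasts 1/10 s, in which the tool goes at most 50 mm and 8.59 degrees, less where a joint would pass 70% of its speed; a pose out of reach is approached as far as the arm can. A call with a number of a shift or a turn outside -1 to 1 is refused whole. A call with a gripper value outside its range is refused whole. OPENING is the closure, from 0 (fully open) to 1 (shut), set as the call begins (- or left out, the last holds). The fingers move at their own pace and stop on an object; the grip force is fixed at half the most. Time passes only in rows, so rows that repeat a pose let the fingers close. It gives the time, the measured TCP pose, the force, the opening and the grip force at its end, in the units of the state.
- sense(): the state, without advancing time (a new reading comes with each control period).
- optics.capture(name): name is "scene" or "top" or "wrist"; returns the picture (400x640x3 uint8, red, green, blue); there is no depth.
- optics.get_calibration(name): a dict with "camera_matrix" (3x3 intrinsics, pixels), "camera_from_world" (4x4, takes a point from world to camera coordinates). Camera axes: x right, y down, z forward; pixel columns grow to the right and rows downward; lengths in m; the calibration is good to about 2 mm. A picture is of the moment at which its call begins: read the wrist's pose just before it. get_calibration takes no time and is no camera call; for the wrist camera it gives the pose at the moment of the call.
- r.finish_job(): hands the job in; it is judged then, once.
The state is a dict: "time_s": time; "joints": joint angles; "joint_velocities": joint speeds; "effort": joint torques, N m; "tcp_pos": TCP position; "ee_rot": TCP orientation; "wrist_force": force on the tool from outside, world axes, zero at the start; "moment": the same for the moment, N m; "gripper_width": opening from 0.0 (shut) to 1.0 (fully open); "gripper_force": force on a finger pad.
Only numpy, scipy, OpenCV 4.12 (cv2) and the standard library are available. Lean on these libraries where they do the work, as an engineer would, in place of code of your own. Each camera call takes 0.05 s, during which the arm holds its last target. There are 200 camera calls.

## Task

Put the hand ink roller away: it must end up balanced level on top of the narrow saddle of the wooden rest, lying along the saddle, touching nothing else. Its balance point cannot be seen, so first try-lift it a couple of centimetres by the handle to feel which end is heavy, put it back down on the table and let go; then take it again at its balance point, lift it level, carry it over and set it down on the saddle with the gripper right over the saddle. Leave the other things on the table where they are.

Things in the scene. Friction and masses are not known exactly. Their poses are not given: they have to be found in the camera images.
- brayer: Hand ink roller, 201 mm long along its own x, loose on the table, lying level, z up; origin on its centre line at the height of its underside. 0.69 to 0.81 kg. A weight clamped out of sight in the hollow handle sits elsewhere each time, so the balance point is anywhere from x = -34 to +34 mm (y = 0, z about 30 mm). Held off balance it twists the wrist; in a light grip (about 12 N) the heavy end drops; 40 N holds it stiff.
- handle (a point): Point on the axis of the roller's handle above its origin, 34 mm up. The handle is a straight lacquered wooden bar from x = -76 to +45 mm, 26 mm wide (y), z = 24 to 44 mm, flat underneath, rather slippery (friction 0.23 to 0.31). Axes as the roller: x towards the drum.
- drum_axis (a point): Centre of the black rubber drum: 50 mm diameter, 60 mm wide (along y), at the roller's x = +80 mm, z = 25 mm. A steel fork 72 mm wide holds it, from x = +45 to +86 mm, z = 24 to 40 mm.
- butt (a point): Centre of the metal butt at the tail of the handle, x = -96 to -76 mm, 26 mm wide, 44 mm high; its foot stands on the table.
- rest: Wooden storage rest fixed to the table; origin at the centre of its underside. Base plate 130 (x) x 90 x 12 mm; in its middle one post 22 mm long (x), 18 mm wide (y), its flat cork top (the saddle) 70 mm above the table. It is narrower than the handle, so fingers holding the handle pass beside it.
- saddle (a point): Centre of the saddle's flat top face, 70 mm above the table; axes as the rest. The roller is to lie along the x axis, its drum towards either end; it stays only with its balance point over the 22 mm long saddle.
- jar: Bystander: closed glass jar, 60 mm diameter, 75 mm high; origin at the centre of its underside.
- tape: Bystander: roll of paper tape lying flat, 90 mm diameter, 24 mm high; origin at the centre of its underside.
- block: Bystander: wooden printing block, 90 x 65 x 22 mm; origin at the centre of its underside.
- tin: Bystander: steel tin, 72 mm diameter, 60 mm high; origin at the centre of its underside.
There are look-alikes about, which are no part of the job. What is meant by the brayer is not purple, and is the larger of those in its own colour.

How it is judged:
By the outcome, as a careful person would: the job done as asked, in the order asked, and still so for the second after the job is handed in, with the robot touching nothing.
It also fails if it takes over 58 s, if anything falls off the work surface, if the arm or the gripper's body presses on something with over 40 N, if the wrist force passes 120 N, or if a joint passes its speed limit or range.

## Working session

There is one attempt and no reset: what is moved stays moved. The work goes in short steps, Python scripts to look and compute and a shell command to move; the robot and the scene stay as the last step left them, time stands still between calls to the robot, and variables do not carry over. Pictures are saved under pics/ and viewed, at most 10 in all, crops included, and the job is handed in when it is done.

```bash
mkdir -p pics; python3 - <<'E'
from station import sense, optics, r
import cv2
s=sense();print({k:s[k] for k in('time_s','tcp_pos','ee_rot','wrist_force','moment','gripper_width')})
for n in('scene','top'):
    cv2.imwrite(f'pics/{n}0.png',optics.capture(n)[:,:,::-1]);print(n,optics.get_calibration(n))
E
```

```text
{'time_s': 0.0, 'tcp_pos': array([0.16218049, 0.60296469, 0.22145497]), 'ee_rot': array([[ 9.65610550e-01, -2.59992321e-01, -5.08744061e-04],
       [-2.59992812e-01, -9.65608234e-01, -2.11556776e-03],
       [ 5.87839192e-05,  2.17508435e-03, -9.99997633e-01]]), 'wrist_force': array([ 0.23073584,  0.11853578, -0.66018307]), 'moment': array([ 0.01438503,  0.01539171, -0.05369282]), 'gripper_width': 1.0007088489147593}
scene {'camera_matrix': array([[403.23144715,   0.        , 321.25155894],
       [  0.        , 403.23144715, 204.56126125],
       [  0.        ,   0.        ,   1.        ]]), 'camera_from_world': array([[-0.71859018,  0.69540669,  0.00613908,  0.40139194],
       [ 0.55325012,  0.57699847, -0.600822  , -0.28483281],
       [-0.42135788, -0.42834835, -0.79935927,  1.28212494],
       [ 0.        ,  0.        ,  0.        ,  1.        ]])}
top {'camera_matrix': array([[370.85552887,   0.        , 319.08909128],
       [  0.        , 370.85552887, 194.82779306],
       [  0.        ,   0.        ,   1.        ]]), 'camera_from_world': array([[ 0.0061863 , -0.99995837,  0.00670738, -0.02054892],
       [-0.99038018, -0.007054  , -0.13819313,  0.54682965],
       [ 0.13823469, -0.00578796, -0.99038259,  1.14209413],
       [ 0.        ,  0.        ,  0.        ,  1.        ]])}
```

View pics/scene0.png

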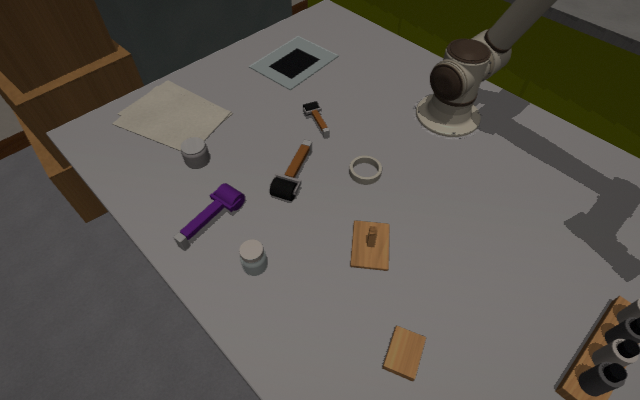

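View pics/top0.png

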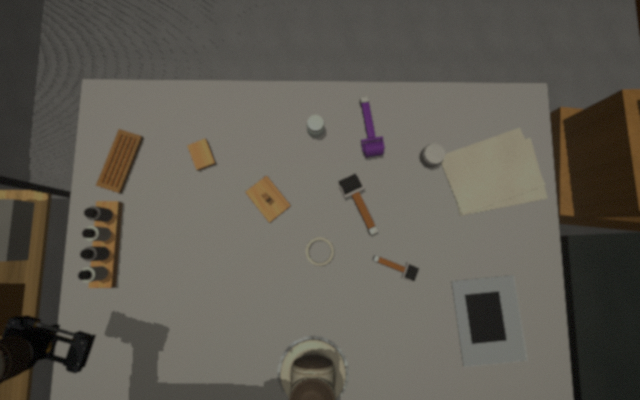

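The scene view shows the brown brayer (drum at (285,187), butt at (307,146)), the larger of the two brown ones, and the rest at (371,245). In the top view the drum is at (351,185), the butt at (373,231) and the rest at (269,199).

```bash
cat > h.py <<'E'
from station import sense, optics, r
import cv2, numpy as np
def ray(n,uv,z,cal=None):
    c=cal or optics.get_calibration(n);K=c['camera_matrix'];T=np.array(c['camera_from_world'])
    R=T[:3,:3];o=-R.T@T[:3,3];d=R.T@np.linalg.solve(K,[uv[0],uv[1],1])
    return o+d*(z-o[2])/d[2]
def wood(img,box):   # orange-ish mask, largest contour in box (u0,v0,u1,v1)
    hsv=cv2.cvtColor(img,cv2.COLOR_RGB2HSV);m=cv2.inRange(hsv,(3,90,50),(22,255,255))
    k=np.zeros_like(m);u0,v0,u1,v1=box;k[v0:v1,u0:u1]=m[v0:v1,u0:u1]
    cs=cv2.findContours(k,cv2.RETR_EXTERNAL,cv2.CHAIN_APPROX_NONE)[0]
    return max(cs,key=cv2.contourArea)
def axis(P): # rect centre, long side dir, sizes in world
    (c,(w,h),a)=cv2.minAreaRect(np.array(P[:,:2]*1000,np.float32))
    if w<h: w,h,a=h,w,a+90
    return np.array(c),(w,h),(a+90)%180-90
def plane(n,cnt,z): return np.array([ray(n,p[0],z) for p in cnt])
E
python3 - <<'E'
from h import *
img=cv2.imread('pics/top0.png')[:,:,::-1].copy()
print('handle',axis(plane('top',wood(img,(340,180,390,245)),.044)))
print('rest',axis(plane('top',wood(img,(240,170,300,230)),.012)))
print('drum',ray('top',(351,185),.04),'butt',ray('top',(373,231),.044),'post',ray('top',(268,198),.07))
im=cv2.imread('pics/scene0.png')[:,:,::-1].copy()
print('handle s',axis(plane('scene',wood(im,(270,135,320,200)),.04)))
print('rest s',axis(plane('scene',wood(im,(340,210,395,275)),.012)))
E
```

```text
handle (array([ 499.25805664, -155.40214539]), (118.09266662597656, 25.712390899658203), 26.17466163635254)
rest (array([537.39831543, 150.15316772]), (128.38751220703125, 88.1755599975586), 39.23031997680664)
drum [ 0.57906391 -0.11851478  0.04      ] butt [ 0.43313747 -0.18613294  0.044     ] post [0.53147654 0.14100746 0.07      ]
handle s (array([ 499.81350708, -156.90287781]), (123.69723510742188, 26.79437255859375), 26.067399978637695)
rest s (array([542.32397461, 152.48594666]), (133.23117065429688, 88.93159484863281), 39.84318542480469)
```

```bash
cat >> h.py <<'E'
def go(x,y,z,yaw=None):
    s=sense();R=s['ee_rot'];d=R.T@(np.array([x,y,z])-s['tcp_pos'])
    y0=np.degrees(np.arctan2(R[1,0],R[0,0]));t=0 if yaw is None else np.radians(y0-yaw)/2
    print('t',s['time_s'],'tcp',s['tcp_pos'].round(4),'yaw',y0.round(2),'shift/100mm',(d*10).round(3),'turn',round(float(t),3))
E
python3 - <<'E'
from h import *
go(.46,.1,.25,26.1);go(.5,-.15,.25,26.1)
s=sense();c=optics.get_calibration('wrist');T=c['camera_from_world'];R=T[:3,:3];E=s['ee_rot']
print('cam pos in tool',E.T@(-R.T@T[:3,3]-s['tcp_pos']),'cam z in tool',E.T@R[2],'cam x',E.T@R[0],c['camera_matrix'])
E
```

```text
t 0.1 tcp [0.1622 0.603  0.2216] yaw -15.07 shift/100mm [ 4.183  4.084 -0.276] turn -0.359
t 0.1 tcp [0.1622 0.603  0.2216] yaw -15.07 shift/100mm [ 5.219  6.394 -0.271] turn -0.359
cam pos in tool [ 7.68331167e-02  2.33829424e-05 -1.63202716e-01] cam z in tool [-2.84993450e-01 -6.61900787e-05  9.58529462e-01] cam x [-2.85820091e-04  9.99999959e-01 -1.59272912e-05] [[311.17261716   0.         318.79297504]
 [  0.         311.17261716 195.54131105]
 [  0.           0.           1.        ]]
```

```bash

python3 -m pendant '[[[0.5,0.5,-0.15,0],[0.8,0.8,-0.3,0],[1,1,-0.3,0]]]' 0 >/dev/null
python3 -m pendant '[[[0.4,0.4,0,0],[0.7,0.7,0,0],[1,1,0,0]]]' >/dev/null
python3 -m pendant '[[[0.4,0.4,0,0],[0.7,0.7,0,0],[1,1,0,0]]]' >/dev/null
python3 -m pendant '[[[0.4,0.4,0,-0.07],[0.7,0.7,0,-0.14],[0.9,0.9,0,-0.21],[1,1,0,-0.28],[1,1,0,-0.36],[1,1,0,-0.36]]]'
python3 - <<'E'
from h import *
go(.5,-.15,.25,26.1)
cv2.imwrite('pics/w1.png',optics.capture('wrist')[:,:,::-1])
np.save('w1.npy',optics.get_calibration('wrist'))
E
```

```text
time_s: 1.6
tcp_pos: [0.4447, 0.1124, 0.252]
ee_rot: [[0.897, 0.443, -0.001], [0.443, -0.897, -0.0], [-0.001, -0.0, -1.0]]
wrist_force: [-0.2, 0.4, -0.2]
gripper_width: 0.998
gripper_force: 0.0
t 1.6 tcp [0.4447 0.1124 0.252 ] yaw 26.28 shift/100mm [-0.665  2.598  0.021] turn 0.002
```

View pics/w1.png

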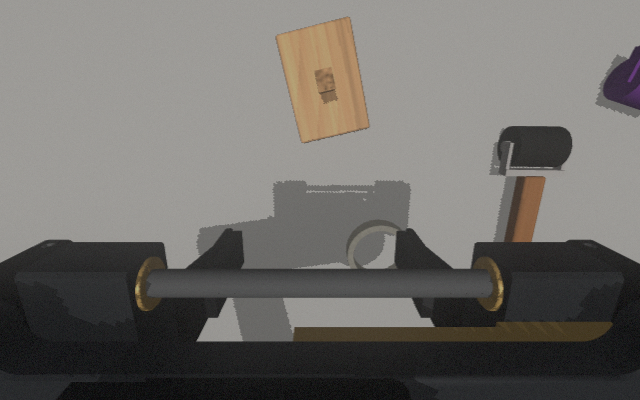

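The wrist view shows the rest: plate corners at (277,35), (349,17), (369,127), (302,142) and the saddle top around (325,80). The brayer lies at the right, with its drum at (537,147).

```bash
python3 - <<'E'
from h import *
cal=np.load('w1.npy',allow_pickle=True).item()
img=cv2.imread('pics/w1.png')[:,:,::-1].copy()
c=wood(img,(260,5,390,155));print('plate',axis(np.array([ray(0,p[0],.012,cal) for p in c])))
q=[(315,69),(333,67),(336,90),(319,93)]
P=np.array([ray(0,p,.07,cal) for p in q]);print('top',P.round(4),P.mean(0),np.linalg.norm(np.diff(P,axis=0),axis=1))
cv2.imwrite('pics/w1c.png',cv2.resize(img[50:120,290:360,::-1],None,fx=7,fy=7,interpolation=0))
E
```

```text
plate (array([537.04827881, 152.48364258]), (128.51287841796875, 88.39696502685547), 39.27912902832031)
top [[0.5416 0.1661 0.07  ]
 [0.5515 0.1503 0.07  ]
 [0.5329 0.1372 0.07  ]
 [0.5223 0.1519 0.07  ]] [0.53705391 0.15136975 0.07      ] [0.01865626 0.02272576 0.0181203 ]
```

View pics/w1c.png

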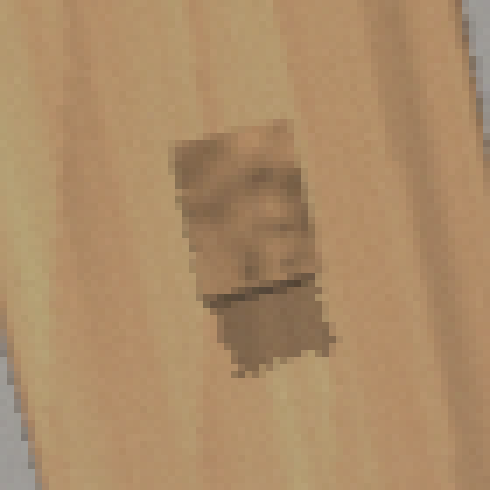

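```bash

python3 -m pendant '[[[-0.2,0.4,0,0],[-0.3,0.8,0,0],[-0.3,1,0,0]]]' 0 >/dev/null
python3 -m pendant '[[[-0.2,0.4,0,0],[-0.4,0.8,0,0],[-0.4,1,0,0]]]' >/dev/null
python3 -m pendant '[[[-0.3,0.4,0,0],[-0.5,0.6,0,0],[-0.5,0.6,0,0],[-0.5,0.6,0,0]]]' >/dev/null
python3 - <<'E'
from h import *
go(.5,-.156,.025,26.1)
cv2.imwrite('pics/w2.png',optics.capture('wrist')[:,:,::-1])
np.save('w2.npy',optics.get_calibration('wrist'))
E
```

```text
t 2.65 tcp [ 0.4515 -0.1732  0.2523] yaw 26.08 shift/100mm [0.513 0.06  2.272] turn -0.0
```

View pics/w2.png

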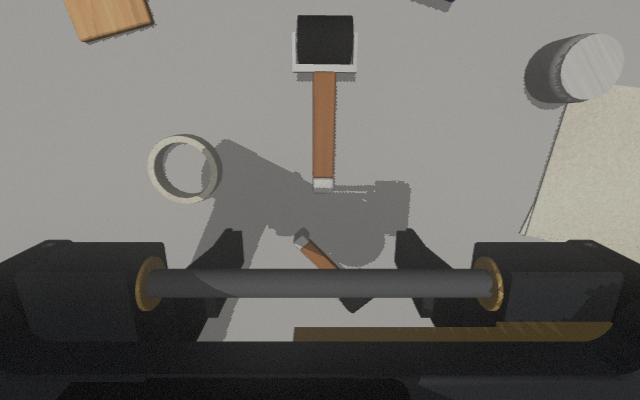

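The wrist view shows the saddle top as a clean quad. The brayer handle runs from (324,72) to (323,178), with the butt at (323,185) and the drum at (325,40).

```bash
python3 - <<'E'
from h import *
cal=np.load('w2.npy',allow_pickle=True).item()
img=cv2.imread('pics/w2.png')[:,:,::-1].copy()
c=wood(img,(290,60,350,195));P=np.array([ray(0,p[0],.044,cal) for p in c]);C,sz,a=axis(P);print('handle',C,sz,a)
u=np.array([np.cos(np.radians(a)),np.sin(np.radians(a))]);t=(P[:,:2]*1000)@u
tail=t.min();lat=C@np.array([-u[1],u[0]])
O=u*(tail+76)+lat*np.array([-u[1],u[0]]);print('origin from tail',O, 'from mid',C+15.5*u)
print('butt end',ray(0,(323,190),.044,cal)[:2]*1000,O-96*u)
go(O[0]/1e3,O[1]/1e3,.03,a)
E
```

```text
handle [ 498.92901611 -154.59059143] (119.99246215820312, 24.722816467285156) 25.842004776000977
origin from tail [ 513.33241051 -147.61468679] from mid [ 512.87900762 -147.83428053]
butt end [ 430.0824272  -187.96889919] [ 426.93246311 -189.46022524]
t 2.7 tcp [ 0.4517 -0.1727  0.2524] yaw 26.16 shift/100mm [0.664 0.047 2.224] turn 0.003
```

```bash

python3 -m pendant '[[[0.3,0.02,0.4,0],[0.66,0.05,0.8,0],[0.66,0.05,1,0],[0.66,0.05,1,0]]]' 0 >/dev/null
python3 - <<'E'
from h import *
go(.5131,-.1477,.015,25.9)
E
python3 -m pendant '[[[0,0,0.3,0],[0,0,0.6,0],[0,0,0.8,0],[0,0,0.9,0],[0,0,0.9,0]]]'
python3 - <<'E'
from h import *
go(.5131,-.1477,.015,25.9)
E
```

```text
t 3.1 tcp [ 0.5116 -0.1464  0.1486] yaw 26.3 shift/100mm [0.018 0.024 1.336] turn 0.004
time_s: 3.6
tcp_pos: [0.5131, -0.148, 0.0627]
ee_rot: [[0.897, 0.442, -0.001], [0.442, -0.897, -0.0], [-0.001, -0.0, -1.0]]
wrist_force: [-0.2, 0.7, 0.9]
gripper_width: 0.995
gripper_force: 0.0
t 3.6 tcp [ 0.5131 -0.148   0.0627] yaw 26.24 shift/100mm [ 0.002 -0.002  0.477] turn 0.003
```

```bash
cat >> h.py <<'E'
def wr():
    s=sense();print('t',s['time_s'],s['tcp_pos'].round(4),'F',s['wrist_force'].round(2),'M',s['moment'].round(3),'w',round(s['gripper_width'],3),'gf',round(s['gripper_force'],1))
E
python3 -m pendant '[[[0,0,0.25,0],[0,0,0.4,0],[0,0,0.48,0],[0,0,0.48,0],[0,0,0.48,0]]]' >/dev/null
python3 -c 'from h import *;wr()'
python3 -m pendant '[[[0,0,0,0]]]' >/dev/null
python3 -c 'from h import *;wr()'
python3 -m pendant '[[[0,0,0,0],[0,0,0,0],[0,0,0,0],[0,0,0,0],[0,0,0,0],[0,0,0,0],[0,0,0,0],[0,0,0,0]]]' 1 >/dev/null
python3 -c 'from h import *;wr()'
```

```text
t 4.1 [ 0.5143 -0.1483  0.0158] F [-0.04 -0.3   0.12] M [-0.106 -0.057  0.009] w 0.998 gf 0.0
t 4.2 [ 0.5142 -0.1483  0.0158] F [ 0.42  0.28 -0.48] M [-0.089 -0.028  0.002] w 0.998 gf 0.0
t 5.0 [ 0.5132 -0.1483  0.0145] F [-0.49  0.89  0.42] M [-0.016  0.005  0.039] w 0.352 gf 0.0
```

```bash

python3 -m pendant '[[[0,0,0,0],[0,0,0,0],[0,0,0,0],[0,0,0,0],[0,0,0,0]]]' >/dev/null
python3 -c 'from h import *;wr()'
python3 -m pendant '[[[0,0,-0.03,0],[0,0,-0.07,0],[0,0,-0.12,0],[0,0,-0.17,0],[0,0,-0.22,0],[0,0,-0.25,0],[0,0,-0.25,0],[0,0,-0.25,0]]]' >/dev/null
python3 -c 'from h import *;wr()'
for i in 1 2; do python3 -m pendant '[[[0,0,0,0],[0,0,0,0]]]' >/dev/null
python3 -c 'from h import *;wr()'; done
python3 -c "
from h import *
cv2.imwrite('pics/w3.png',optics.capture('scene')[:,:,::-1][100:260,200:440].repeat(3,0).repeat(3,1))"
```

```text
t 5.5 [ 0.5134 -0.1484  0.0146] F [ 0.49 -1.55 -0.75] M [-0.404 -0.26  -0.071] w 0.294 gf 30.0
t 6.3 [ 0.5131 -0.1482  0.0396] F [-0.58  0.52 -6.77] M [ 0.018 -0.18  -0.008] w 0.295 gf 30.0
t 6.5 [ 0.513  -0.1483  0.0393] F [-0.28  1.41 -7.28] M [ 0.057 -0.216 -0.033] w 0.295 gf 30.0
t 6.7 [ 0.5132 -0.1483  0.0394] F [ 0.16  0.03 -6.53] M [ 0.019 -0.177  0.022] w 0.297 gf 30.0
```

View pics/w3.png

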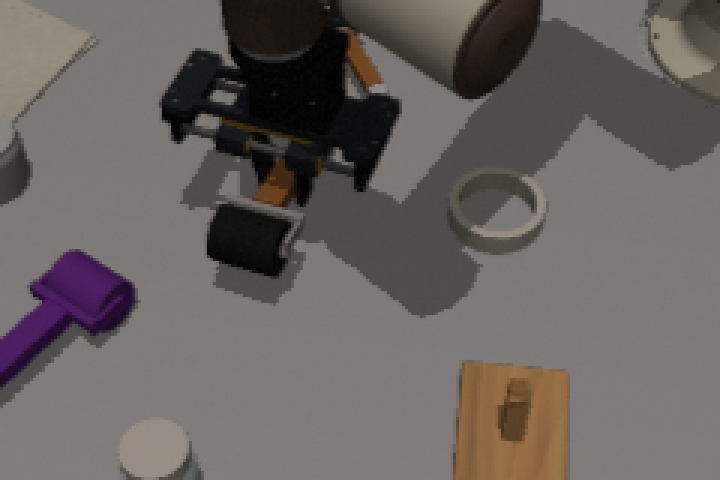

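The crop shows the brayer held clear of the table by its handle (drum at (250,240) in the crop). I'll take more readings for the average, then set it back down.

```bash

for i in 1 2 3 4 5 6; do python3 -m pendant '[[[0,0,0,0]]]' >/dev/null
python3 -c 'from h import *;wr()'; done
python3 -m pendant '[[[0,0,0.05,0],[0,0,0.1,0],[0,0,0.15,0],[0,0,0.18,0],[0,0,0.21,0],[0,0,0.24,0],[0,0,0.25,0],[0,0,0.25,0]]]' >/dev/null
python3 -c 'from h import *;wr()'
python3 -m pendant '[[[0,0,0,0],[0,0,0,0],[0,0,0,0],[0,0,0,0],[0,0,0,0]]]' 0.4 >/dev/null
python3 -c 'from h import *;wr()'
```

```text
t 6.85 [ 0.5132 -0.1483  0.0395] F [ 0.16  0.57 -7.61] M [ 0.038 -0.179  0.035] w 0.295 gf 30.0
t 6.95 [ 0.5132 -0.1483  0.0395] F [ 0.08  0.63 -6.98] M [ 0.047 -0.153 -0.029] w 0.295 gf 30.0
t 7.05 [ 0.5132 -0.1483  0.0396] F [-0.26 -0.53 -7.21] M [ 0.009 -0.154 -0.019] w 0.295 gf 30.0
t 7.15 [ 0.5132 -0.1483  0.0396] F [ 0.84  0.24 -6.85] M [ 0.054 -0.196  0.016] w 0.295 gf 30.0
t 7.25 [ 0.5132 -0.1483  0.0395] F [ 0.96  0.27 -7.96] M [-0.005 -0.252  0.006] w 0.296 gf 30.0
t 7.35 [ 0.5132 -0.1483  0.0396] F [-0.12  0.54 -6.8 ] M [ 0.    -0.189 -0.01 ] w 0.296 gf 30.0
t 8.15 [ 0.5141 -0.1483  0.0153] F [2.9  1.8  2.74] M [ 0.531 -0.587  0.017] w 0.295 gf 30.0
t 8.65 [ 0.5128 -0.1484  0.0144] F [ 0.91 -0.06  0.22] M [-0.12  -0.034 -0.047] w 0.583 gf 0.0
```

```bash

python3 -m pendant '[[[-0.1,0,0,0],[-0.2,0,0,0],[-0.26,0,0,0],[-0.26,0,0,0],[-0.26,0,0,0]]]' 0.4 >/dev/null
python3 -c 'from h import *;wr()'
python3 -m pendant '[[[0,0,0,0],[0,0,0,0],[0,0,0,0],[0,0,0,0],[0,0,0,0],[0,0,0,0],[0,0,0,0]]]' 1 >/dev/null
python3 -c 'from h import *;wr()'
python3 -m pendant '[[[0,0,-0.03,0],[0,0,-0.07,0],[0,0,-0.12,0],[0,0,-0.17,0],[0,0,-0.22,0],[0,0,-0.25,0],[0,0,-0.25,0],[0,0,-0.25,0]]]' >/dev/null
for i in 1 2 3 4 5 6; do python3 -m pendant '[[[0,0,0,0]]]' >/dev/null
python3 -c 'from h import *;wr()'; done
```

```text
t 9.15 [ 0.4899 -0.1599  0.0148] F [ 0.05 -1.01 -0.17] M [-0.06  -0.04   0.014] w 0.598 gf 0.0
t 9.85 [ 0.4902 -0.1598  0.0146] F [ 0.18 -0.9  -0.51] M [-0.286 -0.297  0.022] w 0.292 gf 30.0
t 10.75 [ 0.4896 -0.1597  0.0393] F [-0.54 -0.06 -7.55] M [-0.073 -0.018 -0.006] w 0.292 gf 30.0
t 10.85 [ 0.4897 -0.1598  0.0393] F [ 0.58  0.17 -7.03] M [-0.062  0.035  0.017] w 0.293 gf 30.0
t 10.95 [ 0.4898 -0.1597  0.0394] F [-0.39 -0.07 -6.85] M [-0.112 -0.008  0.014] w 0.296 gf 30.0
t 11.05 [ 0.4898 -0.1597  0.0394] F [ 0.65 -0.5  -7.87] M [-0.041 -0.027 -0.053] w 0.293 gf 30.0
t 11.15 [ 0.4899 -0.1597  0.0395] F [ 0.14  0.56 -7.73] M [-0.078 -0.028  0.054] w 0.297 gf 30.0
t 11.25 [ 0.4899 -0.1598  0.0395] F [-0.41  1.43 -7.11] M [-0.068  0.025 -0.075] w 0.295 gf 30.0
```

```bash

python3 -m pendant '[[[0,0,-0.1,0],[0,0,-0.25,0],[0,0,-0.4,0],[0,0,-0.6,0],[0,0,-0.75,0],[0,0,-0.85,0],[0,0,-0.9,0],[0,0,-0.9,0]]]' >/dev/null
python3 -m pendant '[[[0.06,-0.08,0,0],[0.15,-0.2,0,0],[0.25,-0.35,0,0],[0.36,-0.52,0,0],[0.47,-0.69,0,0],[0.56,-0.82,0,0],[0.6,-0.9,0,0],[0.6,-0.9,0,0]]]' >/dev/null
python3 -m pendant '[[[0.06,-0.08,0,0],[0.15,-0.2,0,-0.02],[0.25,-0.35,0,-0.04],[0.36,-0.52,0,-0.06],[0.47,-0.69,0,-0.08],[0.56,-0.82,0,-0.1],[0.6,-0.9,0,-0.114],[0.6,-0.9,0,-0.114]]]' >/dev/null
python3 - <<'E'
from h import *
wr();go(.535,.1505,.08,39.3)
E
```

```text
t 13.65 [0.5182 0.0558 0.1295] F [ 0.11 -0.13 -6.96] M [-0.137  0.008 -0.022] w 0.295 gf 30.0
t 13.65 tcp [0.5182 0.0558 0.1295] yaw 39.4 shift/100mm [ 0.731 -0.625  0.495] turn 0.001
```

```bash

python3 -m pendant '[[[0.08,-0.06,0,0],[0.2,-0.16,0,0],[0.35,-0.3,0,0],[0.5,-0.43,0,0],[0.62,-0.53,0,0],[0.71,-0.6,0,0],[0.73,-0.625,0,0],[0.73,-0.625,0,0]]]' >/dev/null
python3 -m pendant '[[[0,0,0.1,0],[0,0,0.2,0],[0,0,0.3,0],[0,0,0.4,0],[0,0,0.46,0],[0,0,0.5,0],[0,0,0.5,0]]]' >/dev/null
python3 - <<'E'
from h import *
wr();go(.535,.1505,.062,39.3)
cv2.imwrite('pics/s4.png',cv2.resize(optics.capture('scene')[160:310,270:470,::-1],None,fx=4,fy=4,interpolation=2))
E
```

```text
t 15.15 [0.5348 0.1491 0.0788] F [-0.57  0.56 -7.9 ] M [-0.092 -0.023  0.071] w 0.295 gf 30.0
t 15.15 tcp [0.5348 0.1491 0.0788] yaw 39.26 shift/100mm [ 0.01  -0.009  0.168] turn -0.0
```

View pics/s4.png

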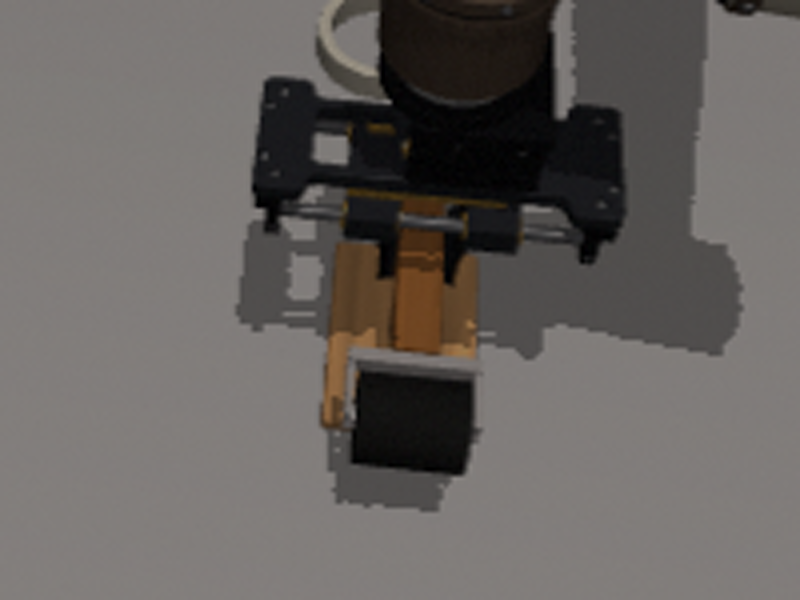

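The brayer hangs level over the plate, aligned with the rest, and the handle is over the post position. Lowering now.

```bash

python3 -m pendant '[[[0.01,-0.01,0.04,0],[0.01,-0.01,0.08,0],[0.01,-0.01,0.11,0],[0.01,-0.01,0.14,0],[0.01,-0.01,0.15,0],[0.01,-0.01,0.15,0]]]' >/dev/null
python3 -c 'from h import *;wr()'
for i in 1 2 3 4; do python3 -m pendant '[[[0,0,0.01,0],[0,0,0.01,0]]]' >/dev/null
python3 -c 'from h import *;wr()'; done
```

```text
t 15.8 [0.5351 0.1506 0.0643] F [-0.63 -0.8  -7.04] M [-0.049 -0.066  0.017] w 0.296 gf 30.0
t 16.0 [0.5352 0.1507 0.0636] F [ 0.21 -0.23 -6.44] M [-0.066 -0.018  0.052] w 0.294 gf 30.0
t 16.2 [0.5352 0.1507 0.0625] F [ 0.33 -0.54 -7.  ] M [-0.088  0.032 -0.022] w 0.296 gf 30.0
t 16.4 [0.5351 0.1507 0.0615] F [ 0.46 -0.45 -8.28] M [-0.085 -0.039 -0.047] w 0.291 gf 30.0
t 16.6 [0.5353 0.1508 0.0606] F [ 0.41  0.53 -6.84] M [-0.103 -0.067  0.052] w 0.294 gf 30.0
```

```bash

for i in 1 2 3; do python3 -m pendant '[[[0,0,0.005,0],[0,0,0.005,0]]]' >/dev/null
python3 -c 'from h import *;wr()'; done
```

```text
t 16.8 [0.5353 0.1508 0.0606] F [-1.5  -1.7  -2.68] M [-0.114  0.389  0.006] w 0.293 gf 30.0
t 17.0 [0.5353 0.1508 0.0605] F [-3.71 -0.47  3.84] M [-0.118  1.034 -0.009] w 0.293 gf 30.0
t 17.2 [0.5354 0.1508 0.0605] F [-5.76 -0.27  6.23] M [-0.167  1.417 -0.023] w 0.296 gf 30.0
```

```bash

python3 -m pendant '[[[0,0,-0.006,0],[0,0,-0.006,0],[0,0,-0.006,0]]]' >/dev/null
python3 -c 'from h import *;wr()'
python3 -m pendant '[[[0,0,-0.003,0],[0,0,-0.003,0],[0,0,-0.003,0]]]' >/dev/null
python3 -c 'from h import *;wr()'
```

```text
t 17.5 [0.5353 0.1508 0.0605] F [-4.79 -0.16  6.05] M [-0.141  1.352  0.024] w 0.296 gf 30.0
t 17.8 [0.5354 0.1508 0.0605] F [-4.79 -1.33  6.34] M [-0.104  1.281  0.019] w 0.296 gf 30.0
```

```bash

python3 -m pendant '[[[0,0,-0.005,0],[0,0,-0.005,0],[0,0,-0.005,0]]]' >/dev/null
python3 -c 'from h import *;wr()'
python3 -m pendant '[[[0,0,-0.005,0],[0,0,-0.005,0],[0,0,-0.005,0]]]' >/dev/null
python3 -c 'from h import *;wr()'
```

```text
t 18.1 [0.5354 0.1508 0.0605] F [-3.47 -0.62  2.92] M [-0.114  1.025 -0.061] w 0.296 gf 30.0
t 18.4 [0.5353 0.1508 0.0606] F [-1.27 -0.57 -1.07] M [-0.07   0.379  0.071] w 0.295 gf 30.0
```

```bash

python3 -m pendant '[[[0,0,-0.003,0],[0,0,-0.003,0]]]' >/dev/null
python3 -c 'from h import *;wr()'
python3 -m pendant '[[[0,0,0,0],[0,0,0,0],[0,0,0,0],[0,0,0,0],[0,0,0,0],[0,0,0,0],[0,0,0,0]]]' 0.35
python3 - <<'E'
from h import *
cv2.imwrite('pics/s5.png',cv2.resize(optics.capture('scene')[160:310,270:470,::-1],None,fx=4,fy=4,interpolation=2))
E
```

```text
t 18.6 [0.5353 0.1508 0.0606] F [-0.27 -0.87 -5.37] M [-0.009 -0.2    0.023] w 0.292 gf 30.0
time_s: 19.3
tcp_pos: [0.5353, 0.1508, 0.0613]
ee_rot: [[0.774, 0.633, 0.0], [0.633, -0.774, 0.0], [0.0, 0.0, -1.0]]
wrist_force: [0.3, -0.1, -0.4]
gripper_width: 0.648
gripper_force: 0.0
```

View pics/s5.png

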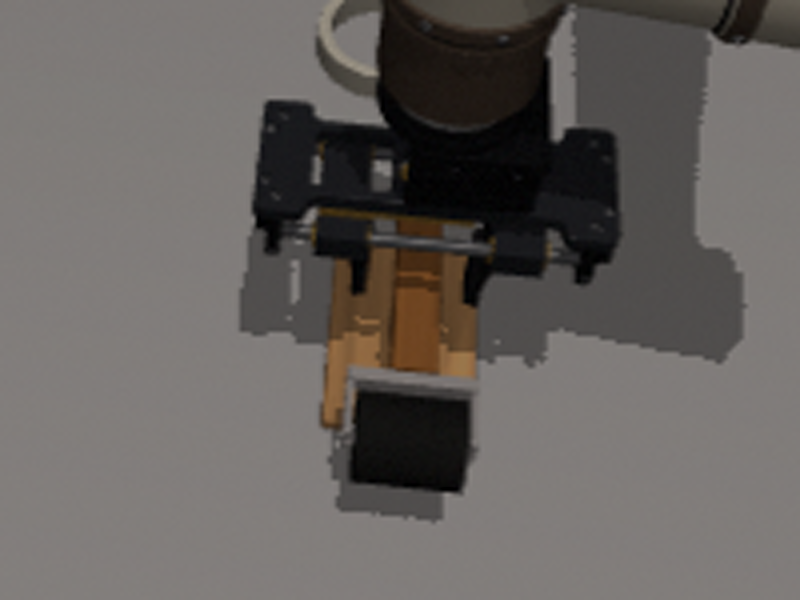

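The brayer sits level on the saddle with the fingers open and clear on both sides (drum at (412,437) in the crop). Withdrawing straight up.

```bash

python3 -m pendant '[[[0,0,-0.1,0],[0,0,-0.25,0],[0,0,-0.45,0],[0,0,-0.7,0],[0,0,-0.9,0],[0,0,-1,0],[0,0,-1,0]]]' >/dev/null
python3 -m pendant '[[[0,0,-0.3,0],[0,0,-0.6,0],[0,0,-0.6,0],[-0.4,0,-0.6,0],[-0.9,0,-0.6,0],[-1,0,-0.6,0],[-1,0,-0.6,0],[-1,0,-0.6,0]]]' 0.35
python3 - <<'E'
from h import *
cv2.imwrite('pics/s6.png',cv2.resize(optics.capture('scene')[130:330,220:470,::-1],None,fx=3,fy=3,interpolation=2))
E
```

```text
time_s: 20.85
tcp_pos: [0.4583, 0.0878, 0.2209]
ee_rot: [[0.774, 0.633, 0.0], [0.633, -0.774, -0.0], [0.0, 0.0, -1.0]]
wrist_force: [-0.5, 0.6, -0.8]
gripper_width: 0.65
gripper_force: 0.0
```

View pics/s6.png

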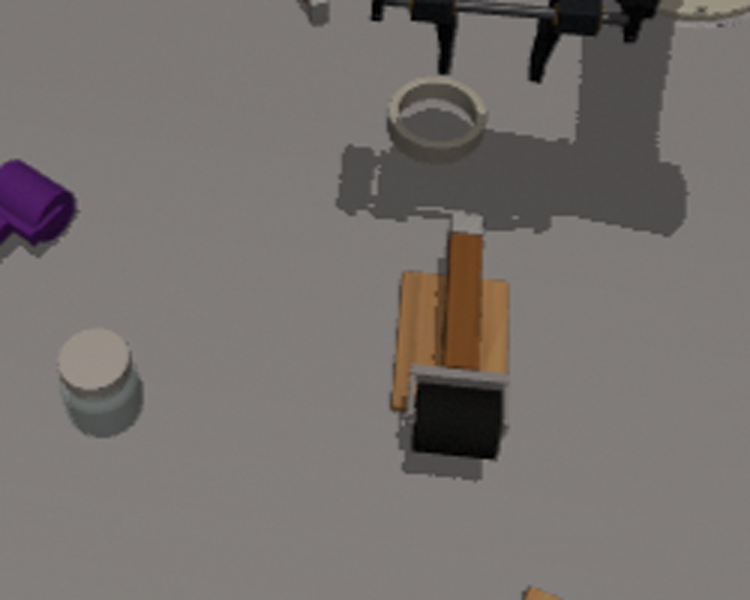

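The brayer rests level on the saddle, with its drum at (458,415) and butt at (467,222) in the crop. It touches nothing else, and the gripper is away.

```bash
python3 -c "
from station import r
print(r.finish_job())"
```

```text
the job is handed in; nothing more can be done
None
```

The job is handed in at about 21 s: after the try-lift (tail end heavy, balance point about 24 mm towards the butt), the brayer was retaken there and now sits balanced and level along the saddle, with the gripper clear and nothing else moved.

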